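Pull the filter plate of the balancing station for inspection

ROBOT

A 6-joint arm with a two-finger parallel gripper is mounted at the origin on the work surface. World frame = base frame: x ahead of the robot, y to its left, z up, the work surface at z = 0. Lengths are in m, angles in rad, forces in N, time in s.
With the tool pointing down it reaches from about 0.275 to 1 m from the base axis. Payload 8.4 kg.
Tool frame: the origin (TCP) lies on the centre line of the jaws, within the pads' length; the fingertips stand 17 mm ahead of it and the grasp point (between the pads) lies 2 mm behind it (bot.tcp_to_tips is the y of the fingertips in the tool frame, in m); y points along the fingers, z is the direction in which the jaws open and shut, and the axes are right-handed (so a half turn about y gives the same grasp; the last joint's range is limited). The gripper opens to 85 mm and grips with 20 to 120 N. Pads are 22 mm wide; open, the fingers measure 114 mm over their backs; the gripper's body (76 mm by 85 mm) begins 54 mm behind the grasp point. The pads swing forward as they close: fully open they stand 13 mm farther back than shut.
Start: joints at [-1.114, 0.353, 1.633, -0, 1.155, -0.002], TCP at [0.277, -0.56, 0.216] pointing down, gripper open.
Joint ranges: [-2.63, 2.63], [-0.92, 2.1], [0.06, 2.66], [-1.3, 4.44], [0, 2.69], [-3.02, 3.02]. Speed limits (rad/s): [2.22, 2.22, 2.79, 3.14, 3.14, 3.14].

INTERFACE

Orientations are given as a unit quaternion [x, y, z, w].
In Python, from workcell import bot, hand, kinematics, get_obs, vision, hand_in gives the robot as it stands. The module is installed in compiled form; this text tells all that it offers. Calls block until the motion is done:
- bot.reach(position, orientation): joint-space move of the TCP to a pose.
- bot.servo_line(position, ori=None, velocity=0.15): straight line of the TCP; ori=None keeps the orientation; velocity is the mean speed in m/s.
- bot.goto_joints(angles): joint-space move.
- hand.move_gripper(opening, strength=None): finger opening in m; strength is the grip in N (None keeps the last); returns when the fingers have stopped.
- bot.dwell(seconds).
- kinematics.solve_ik(position, orientation): joint angles nearest the present ones, or None.
- get_obs(): the state.
- vision.read_camera(name): name is "scene" or "side" or "wrist"; returns a dict with "frame" (400x640x3 uint8, red, green, blue), "intrinsics" (3x3 intrinsics, pixels), "view" (4x4, takes a point from world to camera coordinates). Camera axes: x right, y down, z forward; pixel columns grow to the right and rows downward; lengths in m; the calibration is good to about 2 mm. A picture is of the moment at which its call begins. There is no depth.
A pose or a line that the arm cannot do raises bot.IKError and nothing moves.
- hand_in(): hands the job in, once; it reports no verdict.
The state is a dict: "time_s": time; "joint_pos": joint angles; "joint_vel": joint speeds; "joint_efforts": joint torques, N m; "position": TCP position; "orientation": TCP orientation; "wrist_force": force on the tool from outside, world axes, zero at the start; "ft_torque": the same for the moment, N m; "gripper_width": finger opening in m.
Only numpy, scipy, OpenCV 4.12 (cv2) and the standard library are available. Lean on these libraries where they do the work, as an engineer would, in place of code of your own. Each camera call takes 0.05 s, during which the arm holds its last target.

TASK

Release the cover of the grey filter housing by sliding its lock grip all the way to its end stop, then swing the cover flap up until it stands upright and leave it open. Draw the tall filter plate straight up out of its slot and hold it upright in the gripper, still, over the middle of the white viewing pad with at least 10 cm of air under it; the job finishes while you are holding it there. Leave the low blanking plate in its slot and do not disturb the other things on the bench.

Things in the scene. Friction and masses are not known exactly. Their poses are not given: they have to be found in the camera images.
- housing: fixed grey metal box, 120 (x) x 180 (y) x 85 mm high, open on top, with a solid ledge 56 mm wide, as high, on its -y side. Origin on the bench under the box's middle (ledge not counted). -x: front, pull bar side; +x: hinge side. Inside, two slots along x at y = +30 and -30 mm, guide ribs to 41 mm above the bench; the filter plate is in either, the blanking plate in the other
- flap (a joint): cover flap's angle, rad: 0 shut, 1.57 upright, stop at 1.75. A hood 120 x 180 x 42 mm with down-turned sides on the housing's rim, top 128 mm above the bench when shut; its front end swings up and back about the housing's +x edge. The stiff hinge (0.25 N m) leaves it where it is let go; lifting takes about 3 N at the bar
- flap_bar (a point): middle of the flap's pull bar: round steel, 10 mm thick, 90 mm long along the housing's y, centre line 36 mm in front of the flap's front edge. Shut: 96 mm to -x of the housing's origin, 116 mm above the bench. It moves on a circle of 159 mm radius about the hinge and is 30 mm off the hinge's own x-y plane. Axes turn with the flap
- flap_hinge (a point): middle of the flap's hinge line (along the housing's y): 60 mm to +x of the housing's origin, 86 mm above the bench; its axes turn with the flap
- lock (a joint): lock slide's travel in m along the housing's +x: 0 locked, 0.05 end stop (released); starts between 0 and 0.010. Its steel tongue lies over an ear on the flap's side and really blocks the flap for the first 20 mm or so. Friction about 2 N; it stays where it is left
- lock_grip (a point): the lock slide's upright black grip, at the height to take it: 112 mm above the bench, 14 mm below its top. 18 mm (housing's x, the sliding direction) x 24 mm (y), 40 mm tall, on the ledge; at lock = 0 it lies 35 mm to -x and 126 mm to -y of the housing's origin. The tongue leaves it towards +y, top 109 mm above the bench
- plate_mid (a point): centre of the filter plate: 80 mm wide (x) x 12 mm thick (y) x 110 mm tall (z), about 0.16 kg, aluminium frame with a 34 mm solid band at the top, grey ribbed filter below. Stands loosely upright in its slot under the flap, its plane along the housing's x, top edge 114 mm above the bench and 29 mm above the rim: can be pinched across its thickness from above
- blank_mid (a point): centre of the low blanking plate in the other slot: bare aluminium, 80 x 12 x 55 mm tall, loose, top 59 mm above the bench, below the rim. It stays there
- pad_top (a point): centre of the upper face of the viewing pad: fixed flat slab 130 (x) x 170 (y) x 12 mm with a white face, on the bench to one side of the housing
- tray_a: bystander: open white plastic tray of balance weights, 85 x 130 x 35 mm; origin at the centre of its underside
- tray_b: bystander: open white plastic tray of balance weights, 85 x 130 x 35 mm; origin at the centre of its underside
- screwdriver: bystander: screwdriver lying on the bench, 170 mm long, about 30 mm high; origin at its middle, on the bench
- spray: bystander: white plastic bottle standing, 60 mm diameter, 150 mm high; origin at the centre of its underside
- wrench: bystander: flat open-ended wrench lying on the bench, 180 mm long; origin at its middle, on the bench
- rotor: bystander: small steel rotor standing on end, 60 mm diameter, 120 mm high; origin at the centre of its underside
- jar: bystander: amber glass jar standing, 68 mm diameter, 80 mm high; origin at the centre of its underside
- plate: the filter plate, see plate_mid; origin at the centre of its foot
- pad: the viewing pad, see pad_top; origin at the centre of its underside
Things that resemble listed ones, but are neither listed nor needed, are in the scene too. What is meant by the pad is not pink or yellow, and is the larger of those in its own colour.

How it is judged:
On the way, in this order (a step that is already met when the one before it is completed fails the run):
1. the lock slide is at its end stop (value of joint lock above 0.045 m), for 0.2 s.
2. the cover flap stands up (more than 1.3 rad) (value of joint flap above 1.3 rad), for 0.2 s.
3. the filter plate has been drawn up out of the housing, gripped (z of plate_mid in the frame of housing above 0.12 m and contact force between the fingers and plate above 1 N), for 0.1 s.
At the end, for the whole second after the job is handed in: Plate gripped, carried by nothing else, centre over 155 mm above the bench and within 45 mm (plan) of the pad's middle, upright within 0.25 rad, still; lock within 8 mm of its end stop; flap open over 1.2 rad; blanking plate in its slot (contact force between the fingers and plate above 1 N and contact force between plate and housing below 0.05 N and contact force between plate and pad below 0.05 N and height (world z) of plate_mid above 0.155 m and horizontal distance between plate_mid and pad_top below 0.045 m and angle between plate_mid's own z axis and vertical below 0.25 rad and linear speed of plate below 0.03 m/s and value of joint lock above 0.042 m and value of joint flap above 1.2 rad and z of blank_mid in the frame of housing below 0.045 m and horizontal distance between blank_mid and housing below 0.05 m); the arm keeps its last pose, push and grip.
It fails at once if a tray or a hand tool is pushed more than 4 cm (distance of any of tray_a, tray_b, screwdriver, wrench from where it was at the start of the episode above 0.04 m).
It fails at once if the bottle, the jar or the rotor is pushed more than 4 cm or tipped over (distance of any of spray, rotor, jar from where it was at the start of the episode above 0.04 m or angle between any of spray, rotor, jar's own z axis and vertical above 0.6 rad).
It fails at once if the blanking plate is lifted out of its slot (z of blank_mid in the frame of housing above 0.07 m).
It also fails if it takes over 64 s, if anything falls off the work surface, if the arm or the gripper's body presses on something with over 40 N, if the wrist force passes 120 N, or if a joint passes its speed limit or range.

## Working session

There is one attempt and no reset: what is moved stays moved. The work goes in short steps, each a Python script; the robot and the scene stay as the last script left them, time stands still between calls to the robot, and variables do not carry over. Pictures are saved under pics/ and viewed, and the job is handed in when it is done.

```bash
mkdir -p pics; ls; python3 - <<'E'
from workcell import *
from workcell import vision,get_obs
import cv2,numpy as np
for n in ["scene","side","wrist"]:
    d=vision.read_camera(n); cv2.imwrite(f"pics/{n}0.png",d["frame"][:,:,::-1]); np.savez(f"{n}0.npz",**d)
    print(n,d["intrinsics"].round(1).tolist(),d["view"].round(3).tolist())
o=get_obs();print({k:np.round(v,3) for k,v in o.items()})
E
```

```text
pics
scene [[412.7, 0.0, 322.3], [0.0, 412.7, 198.3], [0.0, 0.0, 1.0]] [[-0.189, 0.982, 0.023, 0.117], [0.505, 0.117, -0.855, -0.181], [-0.842, -0.15, -0.518, 1.637], [0.0, 0.0, 0.0, 1.0]]
side [[424.7, 0.0, 312.9], [0.0, 424.7, 199.7], [0.0, 0.0, 1.0]] [[-0.936, -0.352, 0.009, 0.498], [-0.227, 0.585, -0.778, 0.194], [0.268, -0.73, -0.628, 1.415], [0.0, 0.0, 0.0, 1.0]]
wrist [[345.4, 0.0, 323.8], [0.0, 345.4, 202.9], [0.0, 0.0, 1.0]] [[0.443, -0.896, -0.001, -0.624], [-0.854, -0.423, 0.302, -0.04], [-0.271, -0.133, -0.953, 0.38], [0.0, 0.0, 0.0, 1.0]]
{'time_s': np.float64(0.15), 'joint_pos': array([-1.114,  0.353,  1.634,  0.   ,  1.155, -0.002]), 'joint_vel': array([-0.001, -0.001, -0.002, -0.   , -0.001,  0.001]), 'joint_efforts': array([-0.0000e+00, -6.0564e+01, -3.4234e+01, -0.0000e+00,  6.0000e-03,
        0.0000e+00]), 'position': array([ 0.277, -0.56 ,  0.215]), 'orientation': array([-0.161,  0.689, -0.688,  0.161]), 'wrist_force': array([-0.402,  0.563, -0.281]), 'ft_torque': array([-0.036, -0.074,  0.018]), 'gripper_width': np.float64(0.086)}
```

View pics/scene0.png

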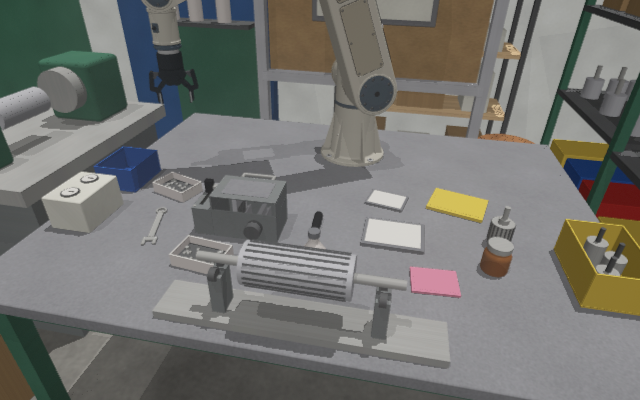

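View pics/side0.png

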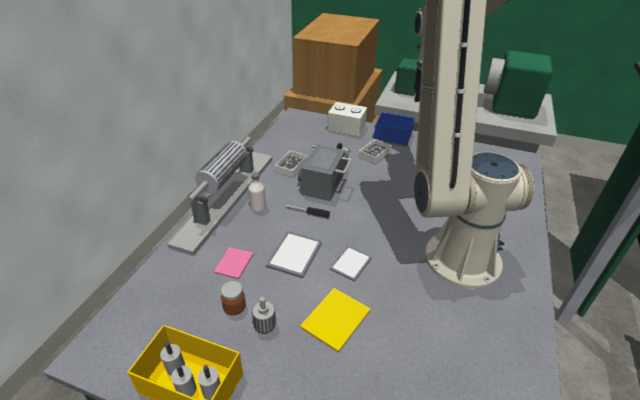

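View pics/wrist0.png

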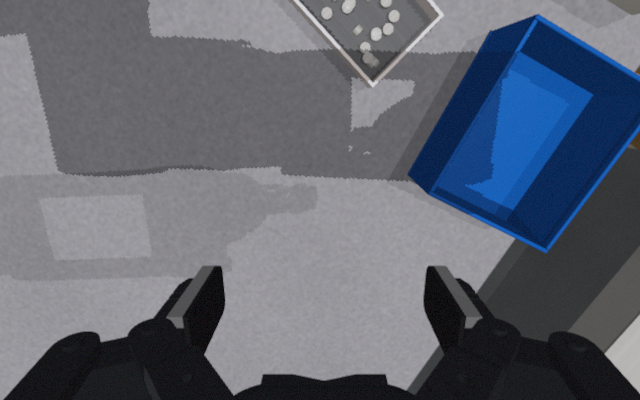

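```bash
python3 - <<'E'
import cv2,numpy as np
a=cv2.imread("pics/scene0.png")[155:265,150:330]; b=cv2.imread("pics/side0.png")[130:220,265:400]
a=cv2.resize(a,None,fx=4.4,fy=4.4,interpolation=cv2.INTER_CUBIC);b=cv2.resize(b,None,fx=5.9,fy=5.9,interpolation=cv2.INTER_CUBIC)
cv2.imwrite("pics/c1.png",a);cv2.imwrite("pics/c2.png",b)
E
```

```text
(no output)
```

View pics/c1.png

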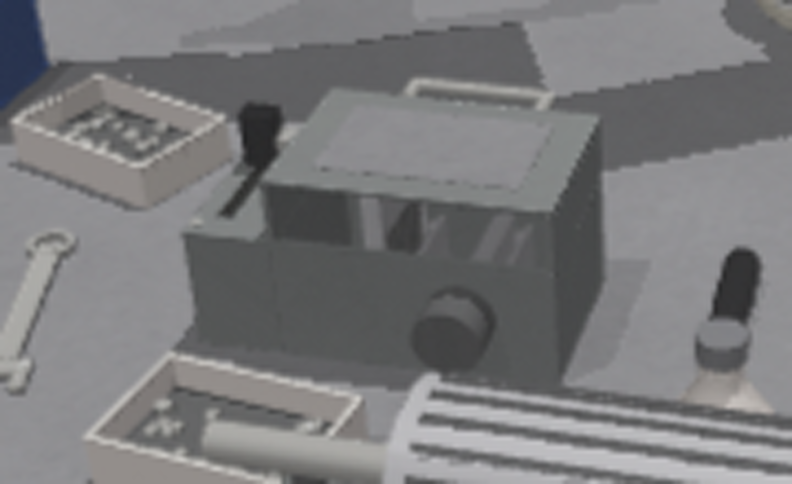

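View pics/c2.png

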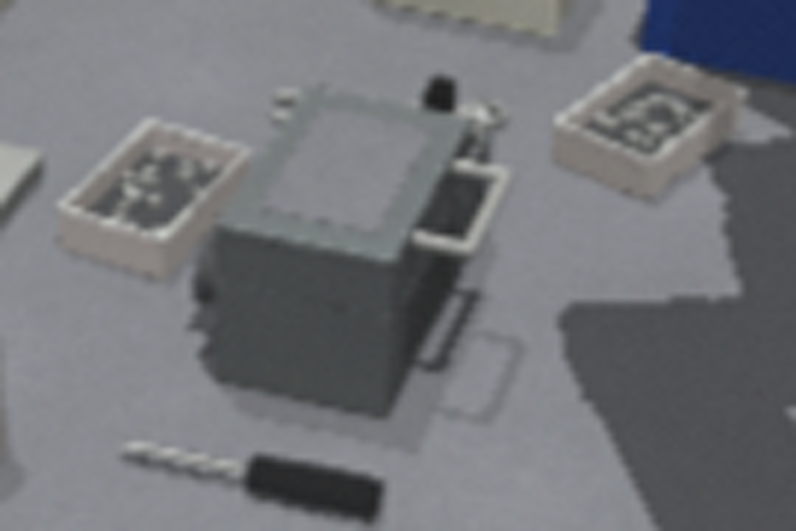

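Candidates: the lock grip is the black upright at scene (209,187) – not the knob at (253,229) nor the screwdriver's black handle at (318,219). The pull bar is the light bar at scene (260,175). The pad is the larger white slab at (393,235); the smaller white (387,200), yellow (457,204) and pink (435,281) are decoys. Crops confirm the grip stands on the ledge and the bar on the robot's side.

```bash
cat > h.py <<'E'
import numpy as np,cv2
def ray(d,uv,z):
    V=d["view"];R=V[:3,:3];t=V[:3,3];c=-R.T@t
    p=np.array([uv[0],uv[1],1.]);r=R.T@np.linalg.solve(d["intrinsics"],p)
    return c+r*(z-c[2])/r[2]
def proj(d,P):
    p=d["view"][:3,:3]@np.asarray(P,float)+d["view"][:3,3];q=d["intrinsics"]@p;return q[:2]/q[2]
def tri(d1,a,d2,b):
    A=[];y=[]
    for d,uv in((d1,a),(d2,b)):
        R=d["view"][:3,:3];c=-R.T@d["view"][:3,3];r=R.T@np.linalg.solve(d["intrinsics"],[uv[0],uv[1],1.]);r/=np.linalg.norm(r)
        M=np.eye(3)-np.outer(r,r);A.append(M);y.append(M@c)
    return np.linalg.lstsq(np.vstack(A),np.hstack(y),rcond=None)[0]
E
python3 - <<'E'
import numpy as np,cv2
from h import *
s=np.load("scene0.npz");d=np.load("side0.npz")
f=lambda u,v:(150+u/4.4,155+v/4.4); g=lambda u,v:(265+u/5.9,130+v/5.9)
C=[]
for n,cam,pts in(("scene",s,[f(330,90),f(600,117),f(555,212),f(265,183)]),("side",d,[g(470,125),g(395,262),g(215,228),g(318,85)])):
    P=np.array([ray(cam,p,.128) for p in pts]);print(n,P.round(3)[:,:2].tolist(),P.mean(0).round(3))
    e=(P[1]-P[0])+(P[2]-P[3]);print("yaw",np.arctan2(-e[0],e[1]));e=(P[2]-P[1])+(P[3]-P[0]);print("yaw x",np.arctan2(e[1],e[0]))
print("grip top",ray(s,f(260,108),.126),ray(d,g(440,85),.126))
for n,cam in(("scene",s),("side",d)):
    im=cam["frame"].astype(int);m=((im.min(2)>200)).astype(np.uint8)
    k,l,st,ce=cv2.connectedComponentsWithStats(m)
    for i in range(1,k):
        if st[i,4]>150:
            print(n,ce[i].round(1),st[i,4],ray(cam,ce[i],.012).round(3))
E
```

```text
scene [[0.516, -0.307], [0.511, -0.127], [0.628, -0.122], [0.635, -0.299]] [ 0.573 -0.214  0.128]
yaw 0.03497908522759829
yaw x 0.051692100919840014
side [[0.509, -0.293], [0.506, -0.125], [0.624, -0.118], [0.622, -0.304]] [ 0.565 -0.21   0.128]
yaw 0.004368372460666253
yaw x -0.018555143874652864
grip top [ 0.54598523 -0.34195563  0.126     ] [ 0.54471261 -0.33774494  0.126     ]
scene [ 98.4 181.9] 181 [ 0.454 -0.787  0.012]
scene [386.7 198.6] 368 [0.344 0.156 0.012]
scene [393.3 232.9] 1142 [0.528 0.185 0.012]
side [347.9 109.9] 273 [ 0.66  -0.859  0.012]
side [294.  252.7] 1064 [0.529 0.189 0.012]
side [350.6 262.1] 570 [0.341 0.162 0.012]
```

```bash
cat >> h.py <<'E'
from scipy.spatial.transform import Rotation as Rn
def down(zdir,tilt=None):
    z=np.array([np.cos(zdir),np.sin(zdir),0]);y=np.array([0,0,-1.]);x=np.cross(y,z)
    return Rn.from_matrix(np.c_[x,y,z]).as_quat()
E
python3 - <<'E'
from workcell import *
from workcell import bot,kinematics,get_obs
from h import *
o=get_obs();w=np.load("wrist0.npz");R=Rn.from_quat(o["orientation"]).as_matrix();V=w["view"]
c=-V[:3,:3].T@V[:3,3];print("cam in tool",(R.T@(c-o["position"])).round(3),"fwd",(R.T@V[2,:3]).round(2));print(R.round(2).tolist())
for n,p in(("look",[.47,-.23,.45]),("grip",[.545,-.34,.113]),("bar",[.474,-.21,.116]),("barup",[.66,-.21,.30]),("plate",[.56,-.18,.1]),("pad",[.528,.187,.3])):
    for a in (0,np.pi/2,np.pi,-np.pi/2):
        j=kinematics.solve_ik(p,down(a)); print(n,round(a,2),None if j is None else np.round(j,2))
E
```

```text
cam in tool [-0.077 -0.158  0.   ] fwd [ 0.3   0.95 -0.  ]
[[-0.9, -0.0, 0.44], [-0.44, 0.0, -0.9], [-0.0, -1.0, -0.0]]
look 0 [-0.46  0.05  1.51 -0.    1.58 -0.46]
look 1.57 [-0.46  0.05  1.51 -0.    1.58 -2.03]
look 3.14 [-0.46  0.05  1.51 -0.    1.58  2.68]
look -1.57 [-0.46  0.05  1.51 -0.    1.58  1.11]
grip 0 [-0.56  0.49  1.68 -0.    0.98 -0.56]
grip 1.57 [-0.56  0.49  1.68 -0.    0.98 -2.13]
grip 3.14 [-0.56  0.49  1.68 -0.    0.98  2.58]
grip -1.57 [-0.56  0.49  1.68 -0.    0.98  1.01]
bar 0 [-0.42  0.31  1.95 -0.    0.88 -0.42]
bar 1.57 [-0.42  0.31  1.95 -0.    0.88 -1.99]
bar 3.14 [-0.42  0.31  1.95 -0.    0.88  2.72]
bar -1.57 [-0.42  0.31  1.95 -0.    0.88  1.15]
barup 0 [-0.31  0.4   1.38 -0.    1.36 -0.31]
barup 1.57 [-0.31  0.4   1.38 -0.    1.36 -1.88]
barup 3.14 [-0.31  0.4   1.38 -0.    1.36  2.83]
barup -1.57 [-0.31  0.4   1.38 -0.    1.36  1.26]
plate 0 [-0.31  0.43  1.81 -0.    0.9  -0.31]
plate 1.57 [-0.31  0.43  1.81 -0.    0.9  -1.88]
plate 3.14 [-0.31  0.43  1.81 -0.    0.9   2.83]
plate -1.57 [-0.31  0.43  1.81 -0.    0.9   1.26]
pad 0 [ 0.34  0.18  1.67 -0.    1.29  0.34]
pad 1.57 [ 0.34  0.18  1.67 -0.    1.29 -1.23]
pad 3.14 [ 0.34  0.18  1.67 -0.    1.29 -2.8 ]
pad -1.57 [ 0.34  0.18  1.67 -0.    1.29  1.91]
```

```bash
python3 - <<'E'
from workcell import bot,vision,get_obs
from h import *
bot.reach([.54,-.24,.36],down(np.pi/2))
d=vision.read_camera("wrist");cv2.imwrite("pics/w1.png",d["frame"][:,:,::-1]);np.savez("w1.npz",**d)
o=get_obs();print(o["time_s"],o["position"])
E
```

```text
1.9333 [ 0.53968736 -0.24054443  0.35967331]
```

View pics/w1.png

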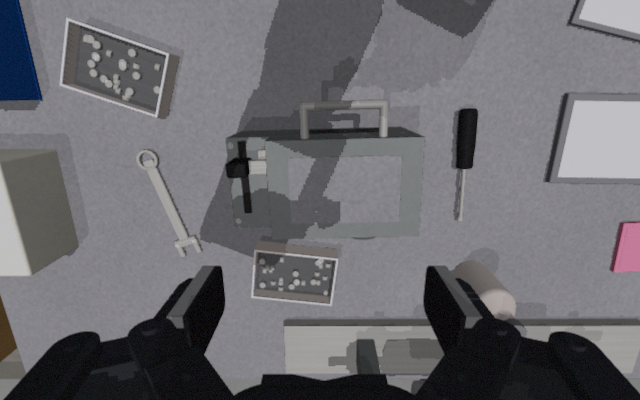

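```bash
python3 - <<'E'
import cv2
a=cv2.imread("pics/w1.png")[90:250,215:435]
cv2.imwrite("pics/w1c.png",cv2.resize(a,None,fx=3.6,fy=3.6,interpolation=cv2.INTER_CUBIC))
E
```

```text
(no output)
```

View pics/w1c.png

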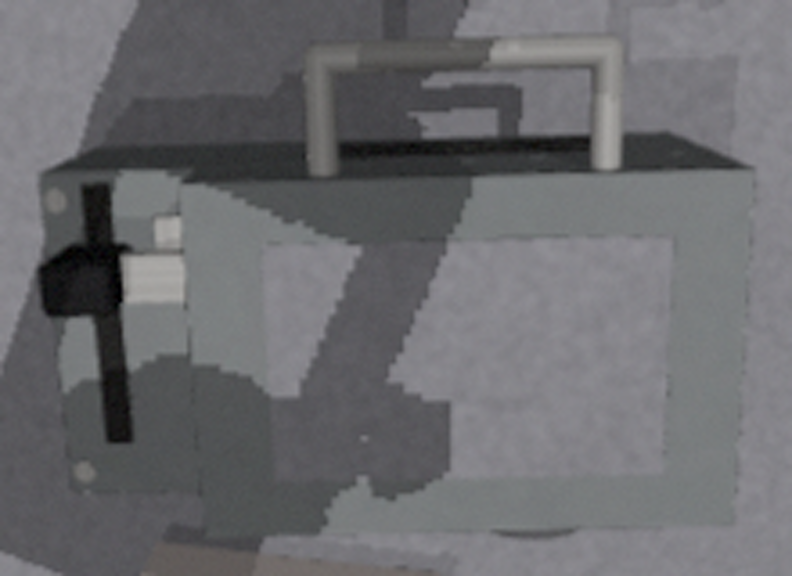

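```bash
python3 - <<'E'
from h import *
w=np.load("w1.npz");f=lambda u,v:(215+(u+.5)/3.6-.5,90+(v+.5)/3.6-.5)
P=np.array([ray(w,f(*p),.128) for p in((182,182),(755,170),(735,522),(203,533))])
print(P.round(4)[:,:2].tolist(),P.mean(0))
e=P[1]-P[0]+P[2]-P[3];print(np.arctan2(-e[0],e[1]));e=P[2]-P[1]+P[3]-P[0];print(np.arctan2(e[1],e[0]))
B=[ray(w,f(*p),.116) for p in((318,56),(608,50))];print("bar",np.round(B,4),np.arctan2(-(B[1]-B[0])[0],(B[1]-B[0])[1]))
print("tongue",ray(w,f(125,278),.109),ray(w,f(182,278),.109)," griptop span",[ray(w,f(*p),.126)[:2].round(4) for p in((40,275),(40,312),(95,316),(70,247))])
s=np.load("scene0.npz");k=P.mean(0)
E
```

```text
[[0.5118, -0.3062], [0.5083, -0.1284], [0.6262, -0.1249], [0.6301, -0.3053]] [ 0.56910875 -0.21618183  0.128     ]
0.020471852678550014
0.01872930254892922
bar [[ 0.4745 -0.2639  0.116 ]
 [ 0.4728 -0.1738  0.116 ]] 0.0188825202926285
tongue [ 0.5460069  -0.33010023  0.109     ] [ 0.54602741 -0.31107445  0.109     ]  griptop span [array([ 0.5415, -0.3535]), array([ 0.5536, -0.3545]), array([ 0.555 , -0.3369]), array([ 0.5325, -0.3432])]
```

```bash
cat >> h.py <<'E'
H=np.array([.569,-.2162,0]);yaw=.0195
RH=Rn.from_euler('z',yaw).as_matrix()
def hw(x,y,z): return H+RH@np.array([x,y,z],float)
E
python3 - <<'E'
from workcell import bot,hand,vision,get_obs
from h import *
q=.0095
hand.move_gripper(.05,25)
bot.reach(hw(-.035+q,-.126,.2),down(yaw))
bot.servo_line(hw(-.035+q,-.126,.113),velocity=.1)
o=get_obs();print(o["wrist_force"],o["position"])
hand.move_gripper(0.0,25)
o=get_obs();print(o["wrist_force"],o["position"],o["gripper_width"],o["time_s"])
d=vision.read_camera("wrist");cv2.imwrite("pics/w2.png",d["frame"][:,:,::-1])
E
```

```text
[0.41374683 0.09335262 0.4797532 ] [ 0.54644458 -0.34297274  0.11366677]
[-0.35861338 -0.68895387  0.94091692] [ 0.54593293 -0.34268031  0.11304819] -0.00011983509797531007 5.2
```

View pics/w2.png

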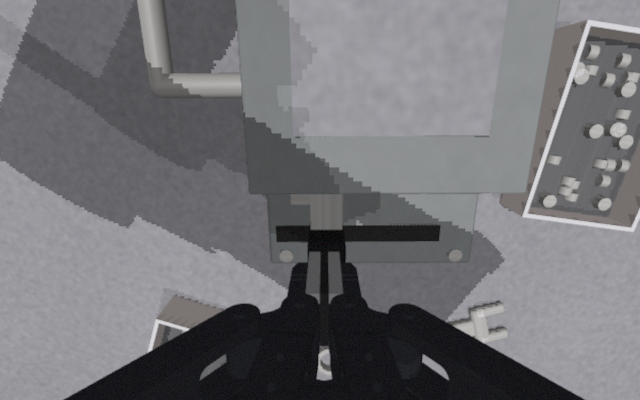

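```bash
python3 - <<'E'
from workcell import bot,hand,vision,get_obs
from h import *
d=vision.read_camera("wrist");o=get_obs();p=o["position"];print(p,o["gripper_width"])
for n,P in(("tcp",p),("tips",p-[0,0,.017]),("ledge edge",hw(-.03,-.146,.085)),("slot",hw(-.035,-.126,.085)),("griptop",hw(-.026,-.126,.126)),("griptop+y",hw(-.026,-.114,.126))):print(n,proj(d,P))
for n in("scene","side"):
    e=vision.read_camera(n);np.savez(n+"3.npz",**e);u,v=proj(e,p).astype(int);print(n,u,v);c=e["frame"][v-50:v+50,u-50:u+50,::-1];cv2.imwrite(f"pics/{n}3.png",cv2.resize(c,(500,500),interpolation=cv2.INTER_CUBIC))
E
python3 -c "
import cv2,numpy as np
cv2.imwrite('pics/b3.png',cv2.resize(np.hstack([cv2.imread('pics/scene3.png'),cv2.imread('pics/side3.png')]),(800,400)))"
```

```text
[ 0.54594082 -0.34268156  0.11299411] -0.00010457018926158338
tcp [324.61279387 253.91801492]
tips [324.53724352 240.23594476]
ledge edge [316.97282162 263.5409045 ]
slot [308.17691631 232.54566953]
griptop [323.65685088 266.22333228]
griptop+y [323.66675322 242.66098254]
scene 209 183
side 339 146
```

View pics/b3.png

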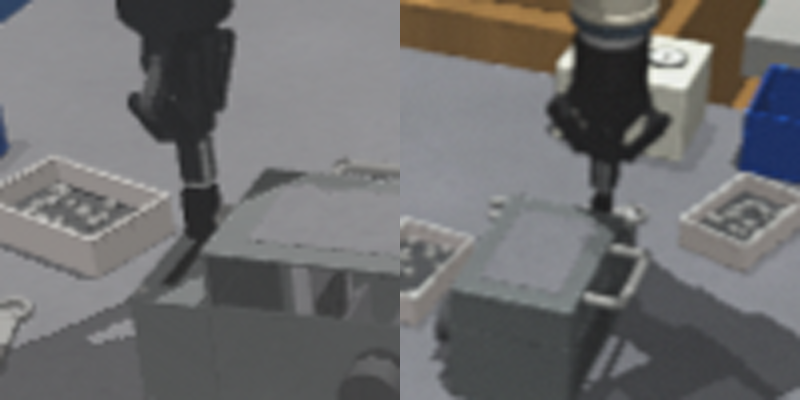

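```bash
python3 - <<'E'
import cv2
a=cv2.imread("pics/w2.png")[180:330,225:425]
cv2.imwrite("pics/w2c.png",cv2.convertScaleAbs(cv2.resize(a,None,fx=4,fy=4,interpolation=cv2.INTER_CUBIC),alpha=2,beta=20))
from workcell import bot;print(bot.tcp_to_tips)
E
```

```text
0.017
```

View pics/w2c.png

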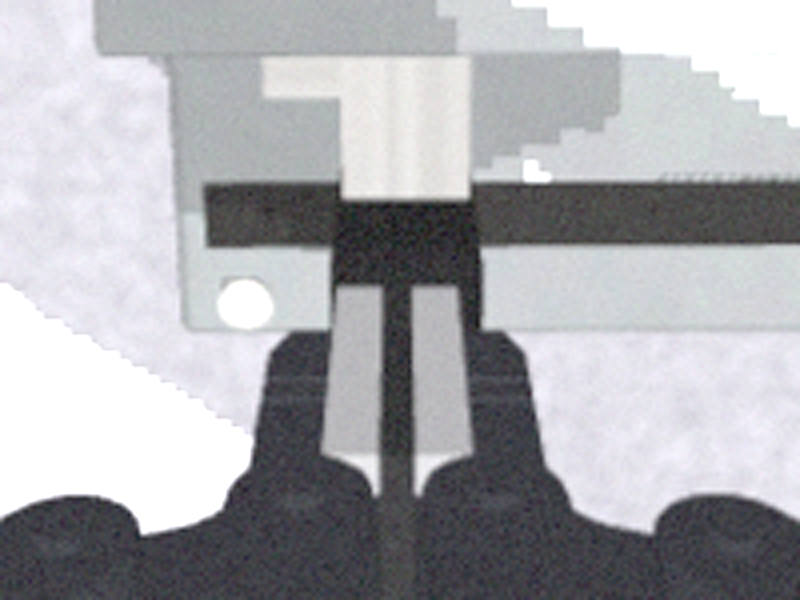

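```bash
python3 - <<'E'
from workcell import bot,hand,vision,get_obs
from h import *
o=get_obs();R=Rn.from_quat(o["orientation"]).as_matrix();p=o["position"];d=vision.read_camera("wrist")
for y in(.017,.004,-.01,-.03):
  for x in(-.011,.011):
    print(y,x,[proj(d,p+R@np.array([x,y,z])).round(0) for z in(0,.0425,-.0425)])
print(o["wrist_force"],o["gripper_width"])
E
```

```text
0.017 -0.011 [array([325., 222.]), array([403., 222.]), array([246., 221.])]
0.017 0.011 [array([325., 258.]), array([400., 258.]), array([249., 258.])]
0.004 -0.011 [array([325., 231.]), array([409., 231.]), array([240., 231.])]
0.004 0.011 [array([325., 270.]), array([406., 270.]), array([244., 270.])]
-0.01 -0.011 [array([325., 242.]), array([416., 242.]), array([234., 242.])]
-0.01 0.011 [array([325., 284.]), array([412., 284.]), array([237., 284.])]
-0.03 -0.011 [array([325., 262.]), array([428., 262.]), array([221., 262.])]
-0.03 0.011 [array([325., 308.]), array([424., 308.]), array([226., 308.])]
[-0.15712775  0.32515913 -0.44782307] -5.730663106212995e-05
```

```bash
python3 - <<'E'
from workcell import bot,hand,vision,get_obs
from h import *
bot.servo_line(hw(-.0255,-.126,.21),velocity=.15)
o=get_obs();p=o["position"];print(p,o["time_s"],o["gripper_width"])
ims=[]
for n in("scene","side"):
    e=vision.read_camera(n);np.savez(n+"4.npz",**e);im=e["frame"][:,:,::-1].copy();u,v=proj(e,p);print(n,u,v,proj(e,p-[0,0,.017]))
    u0,v0=int(u)-25,int(v)-30
    c=cv2.resize(im[v0:v0+50,u0:u0+50],(400,400),interpolation=cv2.INTER_CUBIC)
    for q,col in((p,(0,0,255)),(p-[0,0,.017],(0,255,0))):
        a=proj(e,q);cv2.circle(c,(int((a[0]-u0+.5)*8),int((a[1]-v0+.5)*8)),4,col,1)
    ims.append(c)
cv2.imwrite("pics/b4.png",np.hstack(ims))
E
```

```text
[ 0.54547183 -0.34235614  0.20912026] 6.25 4.4367607708976434e-05
scene 205.38295380639426 152.54072680359928 [206.1522794  158.21021994]
side 340.76802829370337 125.72854278441571 [340.55359796 129.51884116]
```

View pics/b4.png

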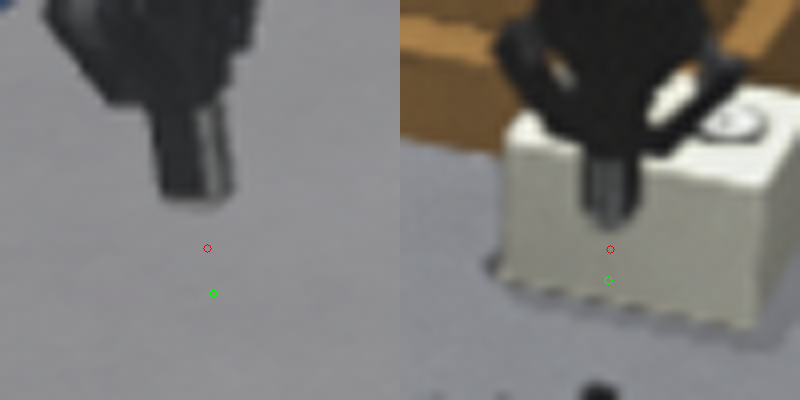

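```bash
python3 - <<'E'
from h import *
p=np.array([0.54547183,-0.34235614,0.20912026])
s=np.load("scene4.npz");d=np.load("side4.npz")
a=(205-25+200/8-.5,152-30+198/8-.5);b=(340-25+211/8-.5,125-30+226/8-.5)
print(tri(s,a,d,b)-p)
w=np.load("wrist0.npz")
E
```

```text
[-0.00060371  0.00062541  0.01613964]
```

The pictures show that the real fingertips (closed) sit about 16–17 mm *behind* the reported TCP, not 17 mm ahead. Scene/side triangulation and the wrist view agree, and the jaws closed on nothing above the grip. I'll correct all heights by 34 mm.

```bash
echo "OFF=.036 # grasp point is this far behind TCP (measured)" >> h.py; python3 - <<'E'
from workcell import bot,hand,vision,get_obs
from h import *
x=-.035+.0095
hand.move_gripper(.05,30)
bot.servo_line(hw(x,-.126,.13),velocity=.2)
bot.servo_line(hw(x,-.126,.113-OFF),velocity=.1)
o=get_obs();print(o["wrist_force"],o["position"])
hand.move_gripper(0.0,30)
o=get_obs();print(o["wrist_force"],o["position"],o["gripper_width"],o["time_s"])
d=vision.read_camera("wrist");cv2.imwrite("pics/w5.png",d["frame"][:,:,::-1])
E
```

```text
[ 0.62666832 -0.52228655 -0.20366891] [ 0.54626465 -0.34284887  0.07737266]
[-1.44514562  0.07265242  5.62744543] [ 0.54644426 -0.34295197  0.07780122] 0.017370020494389123 8.5
```

View pics/w5.png

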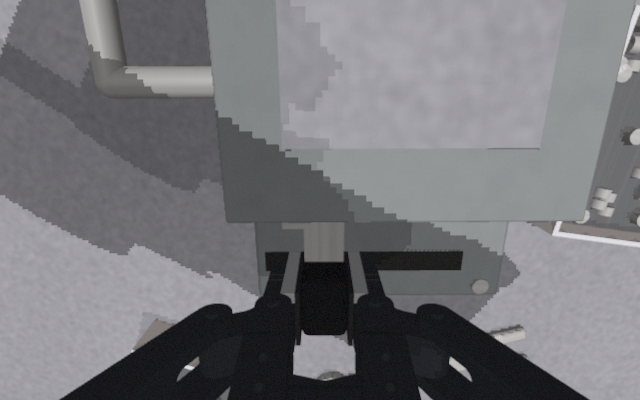

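The jaws hold the grip at (325,300), with a width of 17.4 mm. Next I slide it.

```bash
python3 - <<'E'
from workcell import bot,hand,vision,get_obs
from h import *
for x in(0.0,.010,.015,.018):
    bot.servo_line(hw(x,-.126,.113-OFF),velocity=.06)
    o=get_obs();print(x,o["wrist_force"].round(1),(o["position"]-hw(x,-.126,.113-OFF)).round(4),o["gripper_width"].round(4),o["time_s"])
d=vision.read_camera("wrist");cv2.imwrite("pics/w6.png",d["frame"][:,:,::-1])
E
```

```text
Traceback (most recent call last):
AttributeError: 'float' object has no attribute 'round'
```

```bash
python3 - <<'E'
from workcell import bot,hand,vision,get_obs
from h import *
for x in(0.0,.010,.015,.018):
    bot.servo_line(hw(x,-.126,.113-OFF),velocity=.06)
    o=get_obs();print(x,np.round(o["wrist_force"],1),(o["position"]-hw(x,-.126,.113-OFF)).round(4),round(o["gripper_width"],4),o["time_s"])
d=vision.read_camera("wrist");cv2.imwrite("pics/w6.png",d["frame"][:,:,::-1])
E
```

```text
0.0 [1.9 0.5 4.8] [ 0.001  -0.0002  0.0008] 0.0173 9.375
0.01 [2.2 1.6 5.9] [ 0.0011 -0.0001  0.0008] 0.0175 9.6917
0.015 [1.  0.9 6.8] [ 0.0008 -0.0001  0.0008] 0.0176 9.9417
0.018 [-5.6  0.1 10.8] [-0.0009 -0.0001  0.0008] 0.0181 10.1917
```

View pics/w6.png

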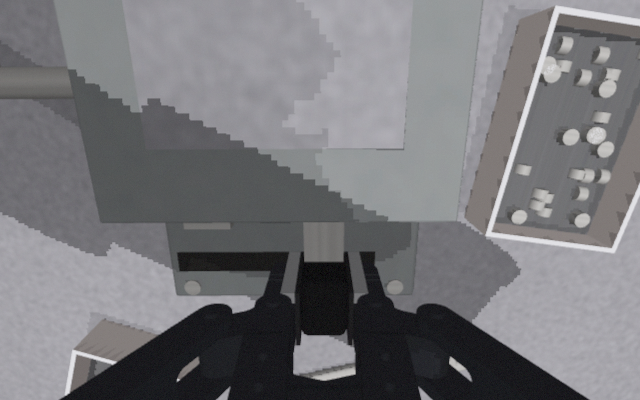

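```bash
python3 - <<'E'
from workcell import bot,hand,vision,get_obs
from h import *
def st(x):
    o=get_obs();print(x,np.round(o["wrist_force"],1),(RH.T@(o["position"]-H)).round(4),round(o["gripper_width"],4),o["time_s"])
bot.servo_line(hw(.0205,-.126,.113-OFF),velocity=.06);bot.dwell(.3);st(0)
# relax preload, release
bot.servo_line(hw(.0165,-.126,.113-OFF),velocity=.06);st(1)
hand.move_gripper(.04);st(2)
bot.servo_line(hw(.0165,-.126,.17),velocity=.2);st(3)
d=vision.read_camera("wrist");cv2.imwrite("pics/w7.png",d["frame"][:,:,::-1]);np.savez("w7.npz",**d)
E
```

```text
0 [-15.7   0.6  15.7] [ 0.0172 -0.1261  0.0777] 0.0175 10.7917
1 [-2.3 -0.3  8.3] [ 0.0162 -0.1261  0.0778] 0.0176 11.0417
2 [-0.3  0.6  0. ] [ 0.0163 -0.1259  0.0767] 0.0398 11.3833
3 [-0.2  0.  -0.3] [ 0.016  -0.1257  0.1692] 0.0402 12.0
```

View pics/w7.png

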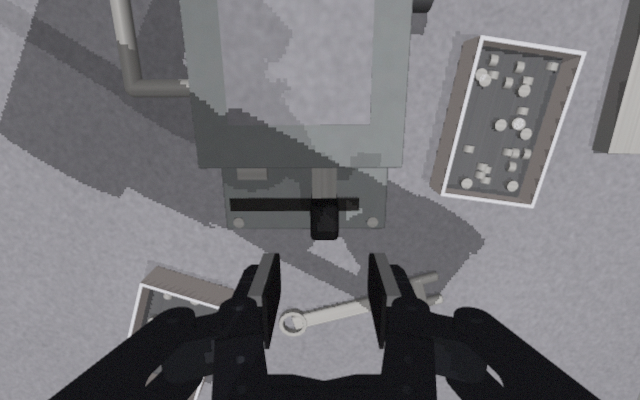

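```bash
python3 - <<'E'
from workcell import bot,hand,vision,get_obs
from h import *
def st(x):
    o=get_obs();print(x,np.round(o["wrist_force"],1),(RH.T@(o["position"]-H)).round(4),round(o["gripper_width"],4),o["time_s"])
hand.move_gripper(.025,40)
bot.reach(hw(-.0957,0,.16),down(yaw));st(0)
bot.servo_line(hw(-.0957,0,.116-OFF),velocity=.1);st(1)
hand.move_gripper(0,40);st(2)
d=vision.read_camera("wrist");cv2.imwrite("pics/w8.png",d["frame"][:,:,::-1])
E
```

```text
0 [ 0.7 -0.  -0.3] [-0.0949 -0.0004  0.1606] 0.0252 13.0667
1 [ 0.2 -0.1 -0.3] [-0.0953 -0.0003  0.0804] 0.0249 14.0167
2 [4.5 0.8 2.1] [-0.0945 -0.0003  0.0808] 0.0081 14.3
```

View pics/w8.png

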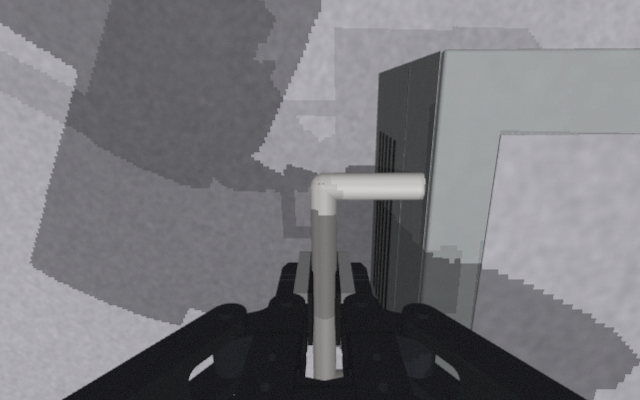

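```bash
sed -i 's/H=np.array(\[.569,/H=np.array([.5703,/' h.py; python3 - <<'E'
from workcell import bot,hand,vision,get_obs
from h import *
for th in np.arange(.12,1.66,.14):
    c,s=np.cos(th),np.sin(th)
    x=.060+(-.156*c+.030*s); z=.086+(.156*s+.030*c)
    bot.servo_line(hw(x,0,z-OFF),velocity=.09)
    o=get_obs();f=o["wrist_force"];print(round(th,2),np.round(f,1),(RH.T@(o["position"]-hw(x,0,z-OFF))).round(4),round(o["gripper_width"],4),round(o["time_s"],2))
    if np.linalg.norm(f)>35: print("STOP");break
ims=[]
for n in("wrist","side"):
    d=vision.read_camera(n);cv2.imwrite(f"pics/{n}9.png",d["frame"][:,:,::-1])
E
python3 -c "
import cv2,numpy as np
a=cv2.imread('pics/wrist9.png');b=cv2.imread('pics/side9.png')
cv2.imwrite('pics/b9.png',np.hstack([cv2.resize(a,(400,250)),cv2.resize(b[60:260,200:520],(400,250))]))"
```

```text
0.12 [ 0.7 -1.3 -0.5] [-0.0002 -0.0002  0.    ] 0.0083 14.72
0.26 [-3.3 -4.   0.7] [-0.0007 -0.0001 -0.0002] 0.0087 15.12
0.4 [-6.7 -4.2  3.4] [-0.0017  0.     -0.0005] 0.0085 15.52
0.54 [-12.3  -4.1  10.4] [-0.0026  0.     -0.0002] 0.0084 15.92
0.68 [-18.6  -1.2  19.4] [-0.0032  0.0001  0.0004] 0.0084 16.32
0.82 [-13.7   1.1  22.3] [-0.0013  0.      0.0014] 0.0082 16.72
0.96 [-6.3  1.2 17.2] [0.0004 0.0001 0.0016] 0.0083 17.12
1.1 [-4.3  1.7 14.2] [0.0009 0.0002 0.0015] 0.0086 17.52
1.24 [-0.5  0.8  8.8] [0.0012 0.0003 0.0008] 0.0089 17.92
1.38 [0.6 0.6 7.8] [0.0014 0.0004 0.0006] 0.0081 18.32
1.52 [0.8 1.8 3.8] [ 0.0011  0.0004 -0.0001] 0.0083 18.72
```

View pics/b9.png

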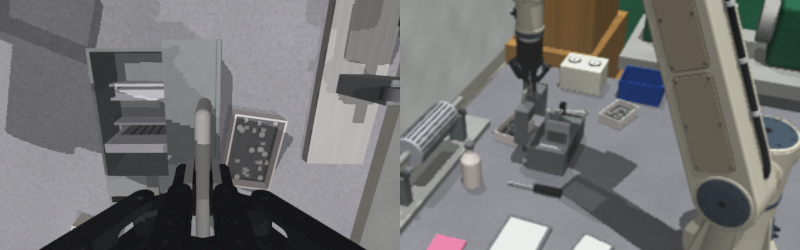

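```bash
python3 - <<'E'
from workcell import bot,hand,vision,get_obs
from h import *
th=1.62
c,s=np.cos(th),np.sin(th)
x=.060+(-.156*c+.030*s); z=.086+(.156*s+.030*c)
bot.servo_line(hw(x,0,z-OFF),velocity=.09);bot.dwell(.2)
hand.move_gripper(.03)
bot.servo_line(hw(x,0,z-OFF+.07),velocity=.2)
bot.reach(hw(-.03,0,.36-OFF),down(np.pi/2+yaw))
hand.move_gripper(.05,40)
for n in("wrist","side","scene"):
    d=vision.read_camera(n);cv2.imwrite(f"pics/{n}10.png",d["frame"][:,:,::-1]);np.savez(n+"10.npz",**d)
o=get_obs();print(o["time_s"],o["position"],o["wrist_force"])
E
```

```text
22.125 [ 0.54034795 -0.21677487  0.32398657] [0.12899342 0.52331467 0.19261606]
```

View pics/wrist10.png

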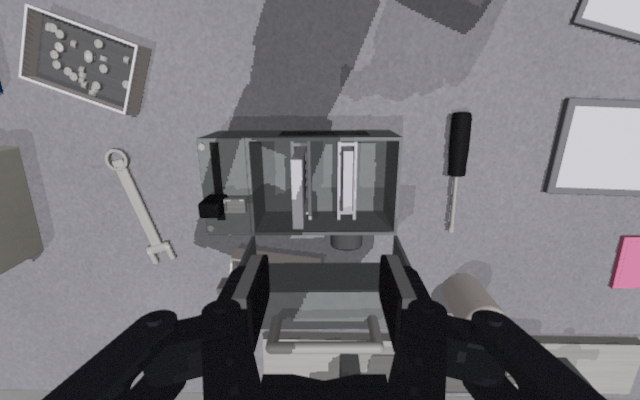

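View pics/side10.png

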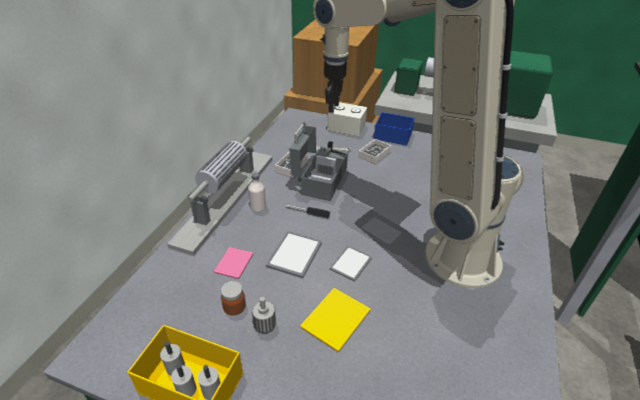

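```bash
python3 - <<'E'
from h import *
a=cv2.imread("pics/wrist10.png")[120:245,190:410]
w=np.load("wrist10.npz")
a=cv2.resize(a,None,fx=3.6,fy=3.6,interpolation=cv2.INTER_CUBIC)
for y in(.03,-.03):
  for z,hgt,c in((.114,0,(0,0,255)),(.059,0,(0,255,0))):
    q=np.array([proj(w,hw(x,y+dy,z)) for x,dy in((-.04,-.006),(.04,-.006),(.04,.006),(-.04,.006))])
    cv2.polylines(a,[(((q-[190,120])+.5)*3.6).astype(int)],True,c,1)
cv2.imwrite("pics/w10c.png",a)
E
```

```text
(no output)
```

View pics/w10c.png

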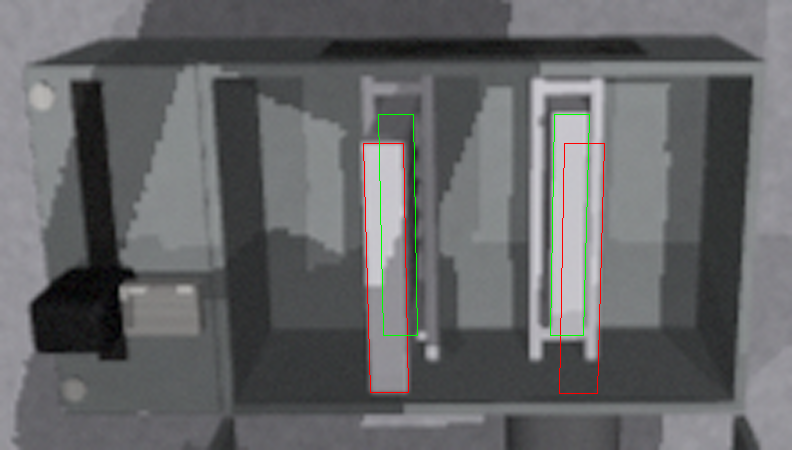

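The overlay confirms the tall plate is in the y = −30 slot, where its top matches the 114 mm outline exactly. The blanking plate is at +30, matching the 59 mm outline. I pinch the tall one.

```bash
python3 - <<'E'
from workcell import bot,hand,vision,get_obs
from h import *
def st(x):
    o=get_obs();print(x,np.round(o["wrist_force"],1),(RH.T@(o["position"]-H)).round(4),round(o["gripper_width"],4),o["time_s"])
q=down(np.pi/2+yaw)
bot.servo_line(hw(-.01,-.03,.16),ori=q,velocity=.2);st(0)
bot.servo_line(hw(-.01,-.03,.099-OFF),velocity=.1);st(1)
hand.move_gripper(0,50);st(2)
bot.servo_line(hw(-.01,-.03,.12-OFF),velocity=.06);st(3)
d=vision.read_camera("wrist");cv2.imwrite("pics/w11.png",d["frame"][:,:,::-1])
E
```

```text
0 [ 0.  -0.5  0. ] [-0.0094 -0.0302  0.1611] 0.0498 23.1167
1 [0.5 0.3 0.2] [-0.0095 -0.0302  0.0637] 0.05 24.2333
2 [-0.7  0.1  4.5] [-0.0097 -0.0302  0.0636] 0.0111 24.6583
3 [ 0.3  0.7 -1.6] [-0.0099 -0.0301  0.0844] 0.0115 25.1583
```

View pics/w11.png

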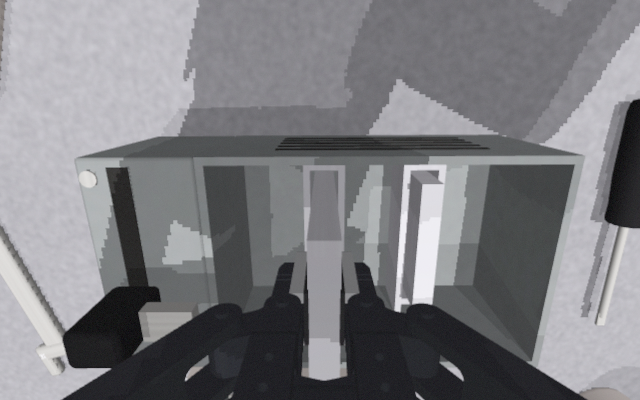

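```bash
python3 - <<'E'
from workcell import bot,hand,vision,get_obs
from h import *
def st(x):
    o=get_obs();print(x,np.round(o["wrist_force"],1),o["position"].round(4),round(o["gripper_width"],4),o["time_s"])
bot.servo_line(hw(-.01,-.03,.26),velocity=.1);st(0)
bot.dwell(.2)
bot.servo_line([.5185,.187,.26],velocity=.12);st(1)
bot.servo_line([.5185,.187,.21],velocity=.08);bot.dwell(.5);st(2)
for n in("side","scene"):
    d=vision.read_camera(n);cv2.imwrite(f"pics/{n}12.png",d["frame"][:,:,::-1]);np.savez(n+"12.npz",**d)
E
```

```text
0 [-0.   1.  -0.2] [ 0.5606 -0.2462  0.2594] 0.0111 27.1167
1 [ 1.1  0.1 -1.7] [0.5185 0.1868 0.26  ] 0.0113 31.0917
2 [ 0.1  0.5 -0.5] [0.5186 0.187  0.2101] 0.0113 32.3667
```

View pics/side12.png

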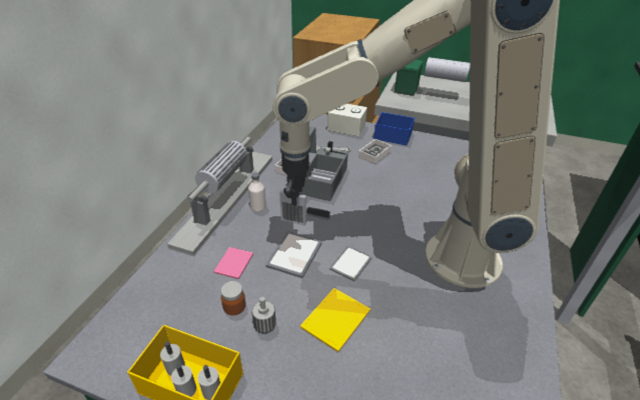

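View pics/scene12.png

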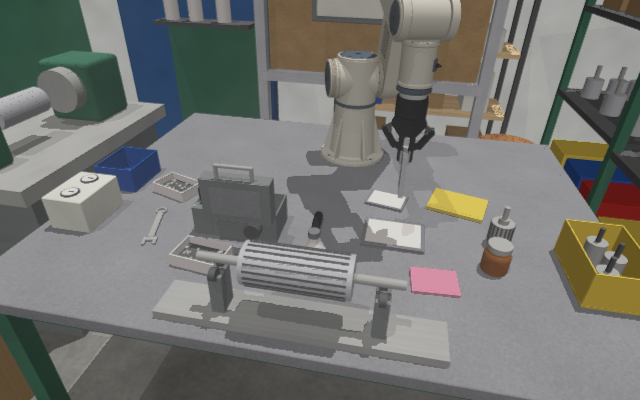

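```bash
python3 - <<'E'
from h import *
s=np.load("scene12.npz");d=np.load("side12.npz")
c=np.array([.5285,.187,.206])
ims=[]
for e,(u,v) in((s,(403,170)),(d,(293,205))):
    im=e["frame"][v-40:v+40,u-40:u+40,::-1];c8=cv2.resize(im,(400,400),interpolation=cv2.INTER_CUBIC)
    for q in [c+[0,0,.055],c-[0,0,.055],c+[.04,0,-.055],c-[.04,0,.055]]:
        a=proj(e,q);cv2.circle(c8,tuple(int(t) for t in((a-[u-40,v-40])+.5)*5),3,(0,0,255),1)
    ims.append(c8)
cv2.imwrite("pics/b12.png",np.hstack(ims))
for P in((.5285,.187,.012),): print(proj(s,P),proj(d,P))
E
```

```text
[393.97047402 233.16833777] [294.30334894 252.15504216]
```

View pics/b12.png

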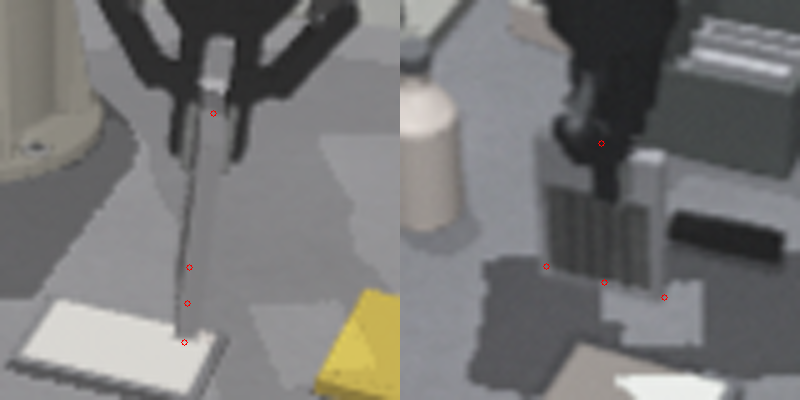

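```bash
python3 - <<'E'
from workcell import hand_in,get_obs
import numpy as np
o=get_obs();print(np.abs(o["joint_vel"]).max(),o["gripper_width"],o["time_s"])
hand_in()
E
```

```text
0.001987207193637643 0.01118314531643676 32.4667
the job is handed in; nothing more can be done
```

I slid the lock to its end stop and raised the flap to about 1.6 rad. I then drew the filter plate from the −y slot and handed in at 32.5 s, holding it upright and still over the larger white pad; no verdict was reported.

**Last checks**
- **Plate:** its outline in both bench cameras matched a centre at (0.5285, 0.187, 0.206), the pad's middle. That leaves about 14 cm of air under it. The jaws read 11 mm and the arm was at rest.
- **Lock:** it hit a hard stop, pushing back with about 16 N. I did not measure its travel again afterwards, beyond one picture.
- **Flap and the rest:** the flap stands up, the blanking plate shows in its slot, and the bystanders look unmoved in the last pictures.

**What disagreed**
- **Fingertips:** with the jaws closed they sit about 16 mm behind the reported TCP, not 17 mm ahead. My first close on the lock grip shut on nothing above it. I checked this with two cameras and corrected all later heights by 34 mm.
- **Housing:** it was about 1.3 mm further in x than my first camera estimate, which I also corrected.
- **Flap force:** while lifting the flap, the wrist force rose briefly to about 27 N. That is well above the 3 N given for the bar, probably because the bar had to turn in the grip.

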